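# Hang the vegetable slicer on its stand by the slot

## Task

Take the grey hand slicer with the orange handle tab out of the draining rack and hang it on the pin of the grey stand by the slot in its side: slide the slot sideways over the pin as far as it goes, then let it down so that the pin sits in the notch at the slot's inner end, and let go so that it hangs upright and still. The pin's height is not known exactly and the pin is springy, so feel your way and go gently, never pushing on the stand harder than a light hand would (20 N), and leave everything else where it is.

Things in the scene. Friction and masses are not known exactly. Their poses are not given: they have to be found in the camera images.
- slicer_grip (a point): Centre of the slicer's orange handle tab (14 mm thick in x, 40 wide in y, 56 high), best gripped across its 40 mm width, a grip that a push on the slot cannot twist. The slicer, loose, about 0.25 kg, is an upright grey plate 8 mm thick, starting on its lower edge (188 mm below this point) in the rack. Axes: x through the thickness, y across the width, z up. Body y -42 to +42 mm.
- slicer_lip (a point): Underside of the lip above the slot, at its middle: 60 mm below and y +34 mm from slicer_grip, same axes. The slot is 15 mm high, open at the +y side. The lip is 32 mm high and reaches from y +8 to +60 mm of slicer_grip, 32 mm beyond the lower jaw (y +28; 18 mm deep, below it the body is y -42 to +42); the slot's inner end is a wall at y = -8 mm.
- slicer_seat (a point): Point 53 mm below slicer_grip, same axes: where the pin's axis lies when the pin sits in the notch. The notch, 16 mm wide (y -8 to +8 mm), goes up from the slot's inner end; its roof is 5 mm above this point. The lip's underside is 7 mm below this point, so the pin's axis is 12 mm below it while the lip rides on the pin.
- rack: White draining rack, fixed: tray 174 x 154 mm with wire hoops 58 mm high. Origin under its centre on the table. Two standing places at x = -35 and +35 mm, each a gap 11.6 mm wide along its y between two hoops; things stand on its floor 8 mm above the table. Which place holds the slicer changes.
- stand: Grey hanging stand, fixed: base plate 130 x 150 x 12 mm (x -55 to +75), a steel post at x = -45 mm with a telescopic riser and a block (26 mm wide, 20 high, front face at x = -33 mm) that carries the pin; the block's top is 10 mm above the pin's axis. Origin on the table under the pin; x points along the pin from post to pin head, z up.
- pin_mid (a point): Middle of the pin's height range, 190 mm over the table; axes as stand. The pin, a level rod 10 mm thick along x, is free from x = -33 to +12 mm, then a red head 17 mm wide. The clamped riser was set by hand: the real pin is anywhere within 16 mm above or below this point (x, y as here), NOT measured. The pin springs up-down and sideways about 1 mm per 8 N.
- board: Small green chopping board, 100 x 100 x 8 mm with a white tab on top (115 mm high in all), standing in the other place of the rack, 70 mm from the slicer. Loose; leave it. Origin at the middle of its lower edge.
- lime_bowl: Lime green bowl, 200 mm across, 85 mm high, loose; leave it. Origin under its centre.
- white_bowl: White bowl, 140 mm across, 65 mm high, loose; leave it. Origin under its centre.
- flask: Blue drinks flask, 66 mm across, 190 mm high, standing loose; leave it. Origin under its centre.
- daikon: Piece of white radish, 60 mm across, 50 mm high, standing loose on a thin green mat; leave it. Origin under its centre.
- spoon: Spoon 160 mm long lying loose; leave it. Origin under its middle.
- mug: Blue mug, 80 mm across, 85 mm high, loose; leave it. Origin under its centre.
Things that resemble listed ones, but are neither listed nor needed, are in the scene too. Of the things that look like the stand, take the one that is farthest to the robot's left at the start.

How it is judged (in metres and radians):
On the way, in this order (a step that is already met when the one before it is completed fails the run):
1. the slicer is lifted out of the draining rack (z of slicer_grip in the frame of rack above 0.25 m), for 0.1 s.
2. the slot is over the pin from the side, the pin on its way along the slot ((y of slicer_seat in the frame of pin_mid between -0.033 and -0.008 m or y of slicer_seat in the frame of pin_mid between 0.008 and 0.033 m) and z of slicer_seat in the frame of pin_mid between -0.008 and 0.038 m and x of slicer_seat in the frame of pin_mid between -0.035 and 0.014 m), for 0.1 s.
At the end, for the whole second after the job is handed in: The slicer hangs on the stand's pin with the pin in the notch: slicer_seat within 6 mm sideways (stand's y) of pin_mid, on the pin's free length, within -21 and +18 mm of it in height, upright within 0.2 rad, its weight on the stand (over 1 N), still (under 0.03 m/s) and released (y of slicer_seat in the frame of pin_mid between -0.006 and 0.006 m and z of slicer_seat in the frame of pin_mid between -0.021 and 0.018 m and x of slicer_seat in the frame of pin_mid between -0.031 and 0.01 m and angle between slicer_grip's own z axis and vertical below 0.2 rad and contact force between slicer and stand above 1 N and linear speed of slicer below 0.03 m/s and contact force between slicer and the fingers below 0.1 N); the robot touches nothing.
It fails at once if the slicer is pushed against the stand with more than 20 N (contact force between slicer and stand above 20 N).
It fails at once if the robot itself pushes on the stand with more than 20 N (contact force between any of the fingers, the arm and stand above 20 N).
It fails at once if the chopping board, a bowl, the flask, the radish, the spoon or the mug is moved more than 30 mm (distance of any of board, lime_bowl, white_bowl, flask, daikon, spoon, mug from where it was at the start of the episode above 0.03 m).
It also fails if it takes over 72 s, if anything falls off the work surface, if the arm or the gripper's body presses on something with over 40 N, if the wrist force passes 120 N, or if a joint passes its speed limit or range.

## Robot

A 6-joint arm with a two-finger parallel gripper is mounted at the origin on the work surface. World frame = base frame: x ahead of the robot, y to its left, z up, the work surface at z = 0. Lengths are in m, angles in degrees, forces in N, time in s.
With the tool pointing down it reaches from about 0.25 to 0.725 m from the base axis. Payload 9.7 kg.
Tool frame: the origin (TCP) lies midway between the tips of the shut fingers; the grasp point (between the pads) lies 19 mm behind it; z points along the fingers, y is the line along which they close (so a half turn about z gives the same grasp; the last joint's range is limited). The gripper opens to 85 mm and grips with 20 to 120 N. Pads are 22 mm wide; open, the fingers measure 114 mm over their backs; the gripper's body (76 mm by 85 mm) begins 54 mm behind the grasp point. The pads swing forward as they close: fully open they stand 13 mm farther back than shut.
Start: joints at [68.812, 4.979, 10.078, 95.1, 0, 90], TCP at [0.199, 0.513, 0.231] pointing down, gripper open.
Joint ranges: [-179.16, 179.16], [-48.56, 103.87], [-65.8, 70.77], [-126.05, 130.52], [-82.76, 87.17], [-180, 180]. Speed limits (degrees/s): [127.2, 127.2, 147.25, 180, 180, 180].

## Interface

Orientations are given as [roll, pitch, yaw] about the fixed x, y, z axes, in that order (R = Rz(yaw) Ry(pitch) Rx(roll)).
In Python, from workcell import bot gives the robot as it stands.
- The arm moves only by the shell command python3 -m crank 'ROWS' [FORCE]. ROWS is JSON, a list of rows, each an object with "gripper": the finger opening in mm, from 0 to 85.4; "travel": the shift along the tool's x, y, z in mm, a list of three; "twist": the turn, a rotation vector about the tool's x, y, z in rad, a list of three. In form: [{"gripper": gripper, "travel": [tx, ty, tz], "twist": [rx, ry, rz]}, ...]. A call has 1 to 12 rows; each row shifts and turns the commanded pose from where the row before left it, along the tool's axes as they then stand; what a row does not reach is not made up. A row lasts 1/8 s, in which the tool goes at most 62.5 mm and 10.7 degrees, less where a joint would pass 70% of its speed; a pose out of reach is approached as far as the arm can. A call is refused whole if a number of a shift passes 62.5 or a number of a turn 0.188, either way. A call with a gripper value outside its range is refused whole. The fingers move at their own pace and stop on an object; FORCE is the grip in N (left out, the last holds). Time passes only in rows, so rows that do not move let the fingers close. It gives the time, the measured TCP pose, the force, the opening and the grip force at its end, in the units of the state.
- bot.get_obs(): the state, without advancing time (a new reading comes with each control period).
- bot.camera(name): name is "side" or "top" or "wrist"; returns the picture (480x640x3 uint8, red, green, blue); there is no depth.
- bot.calibration(name): a dict with "vfov" (degrees; the focal length in pixels is half the picture's height over the tangent of half this angle, whatever the lens; pixels are square), "cx", "cy" (the principal point, pixels), "camera_from_world" (4x4, takes a point from world to camera coordinates). Camera axes: x right, y down, z forward; pixel columns grow to the right and rows downward; lengths in m; the calibration is good to about 2 mm. The wrist camera is an equidistant fisheye: a pixel r from the principal point sees the ray r / f radians off the axis. A picture is of the moment at which its call begins: read the wrist's pose just before it. calibration takes no time and is no camera call; for the wrist camera it gives the pose at the moment of the call.
- bot.job_done(): hands the job in; it is judged then, once.
The state is a dict: "time": time; "q": joint angles; "qd": joint speeds; "joint_efforts": joint torques, N m; "ee_pos": TCP position; "tcp_rot": TCP orientation; "wrist_force": force on the tool from outside, world axes, zero at the start; "torque": the same for the moment, N m; "opening": finger opening in m; "grasp_force": force on a finger pad.
Only numpy, scipy, OpenCV 4.12 (cv2) and the standard library are available. Lean on these libraries where they do the work, as an engineer would, in place of code of your own. Each camera call takes 0.05 s, during which the arm holds its last target. There are 200 camera calls.

## Working session

There is one attempt and no reset: what is moved stays moved. The work goes in short steps, Python scripts to look and compute and a shell command to move; the robot and the scene stay as the last step left them, time stands still between calls to the robot, and variables do not carry over. Pictures are saved under pics/ and viewed, at most 10 in all, crops included, and the job is handed in when it is done.

```bash
ls; mkdir -p pics
python3 - <<'E'
from workcell import bot
import cv2,numpy as np
np.set_printoptions(precision=4,suppress=True)
for n in ["top","side"]:
    c=bot.calibration(n); print(n,c)
    cv2.imwrite(f"pics/{n}0.png",bot.camera(n)[:,:,::-1])
print(bot.get_obs())
E
```

```text
pics
top {'vfov': 49.0027581023871, 'cx': 319.8168481324013, 'cy': 240.3591618615342, 'camera_from_world': array([[-0.0152, -0.9999,  0.0058, -0.075 ],
       [-0.983 ,  0.0138, -0.183 ,  0.5615],
       [ 0.1829, -0.0085, -0.9831,  1.1778],
       [ 0.    ,  0.    ,  0.    ,  1.    ]])}
side {'vfov': 48.28304552798538, 'cx': 302.6119080848171, 'cy': 236.76307356539698, 'camera_from_world': array([[ 0.8775, -0.4792, -0.0158, -0.5121],
       [-0.3294, -0.5785, -0.7462,  0.2339],
       [ 0.3484,  0.66  , -0.6655,  1.0969],
       [ 0.    ,  0.    ,  0.    ,  1.    ]])}
{'time': 0.1, 'q': array([68.8106,  5.0079, 10.0386, 95.0989, -0.0016, 90.0002]), 'qd': array([-0.0328, -0.1536,  0.0661, -0.0719,  0.0191, -0.0295]), 'joint_efforts': array([ -0.0002, -52.156 ,  46.5654,   0.0161,   0.    ,   0.    ]), 'ee_pos': array([0.1987, 0.5126, 0.2307]), 'tcp_rot': array([-179.9318,    0.0016,  158.8103]), 'wrist_force': array([-0.5324,  0.3979,  0.4187]), 'torque': array([-0.0042,  0.0069, -0.0287]), 'grasp_force': 0.0, 'opening': 0.08557772593285683}
```

View pics/top0.png

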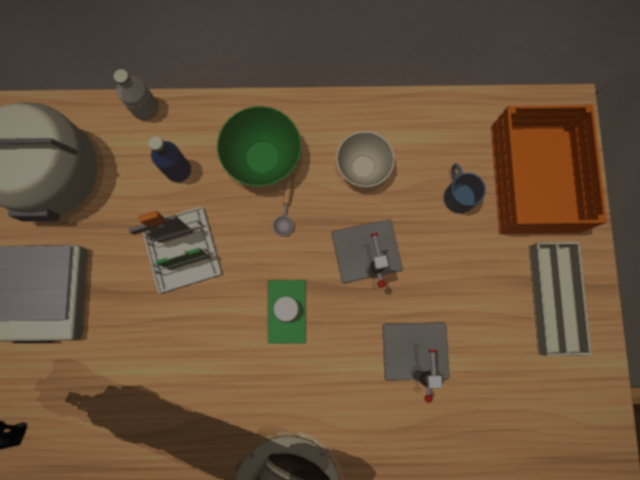

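View pics/side0.png

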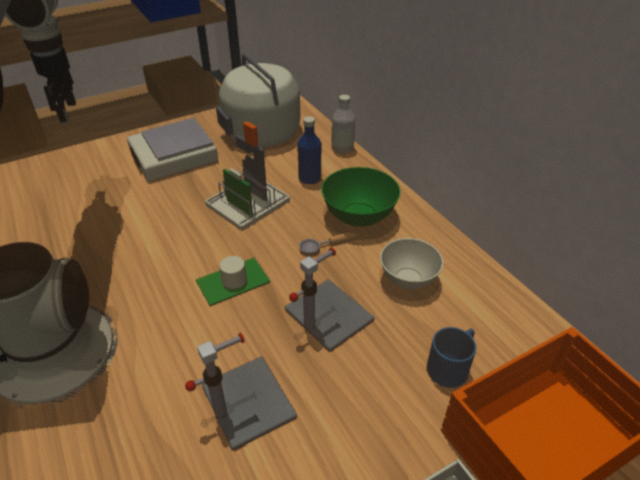

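The slicer stands in the rack with its orange tab at top (151,218), side (250,133). The lip points left, at top (135,230). The other place holds the green board, top (180,258).

Things that could be mistaken:
- **Stand:** candidates are top (367,250) and top (416,350). The one farthest to the robot's left (+y) is (367,250), with its pin head at (374,235).
- **Slicer:** the orange crate at the right and the dark-handled cooker at the left are not it.

Next I'll measure.

```bash
cat > h.py <<'E'
import numpy as np,cv2
from workcell import bot
np.set_printoptions(precision=4,suppress=True)
def ray(n,px,cal=None):
    c=cal or bot.calibration(n); T=np.array(c["camera_from_world"]); f=240/np.tan(np.radians(c["vfov"]/2))
    v=np.array([px[0]-c["cx"],px[1]-c["cy"]])/f
    if n=="wrist":
        r=np.hypot(*v); d=np.array([*(v/max(r,1e-9)*np.sin(r)),np.cos(r)])
    else: d=np.array([*v,1.])
    R=T[:3,:3]; return -R.T@T[:3,3], R.T@d/np.linalg.norm(d)
def onz(n,px,z,cal=None):
    o,d=ray(n,px,cal); return o+d*(z-o[2])/d[2]
def meet(r1,r2):
    (a,u),(b,v)=r1,r2
    s=np.linalg.lstsq(np.c_[u,-v],b-a,rcond=None)[0]; p,q=a+s[0]*u,b+s[1]*v
    return (p+q)/2,np.linalg.norm(p-q)
def blobs(m,amin=15):
    n,_,st,ce=cv2.connectedComponentsWithStats(m.astype(np.uint8))
    return [(st[i][:4],st[i][4],ce[i]) for i in range(1,n) if st[i][4]>=amin]
E
python3 - <<'E'
from h import *
I={n:cv2.imread(f"pics/{n}0.png") for n in("top","side")}
H={n:cv2.cvtColor(I[n],cv2.COLOR_BGR2HSV) for n in I}
for n in I:
    h,s,v=[H[n][...,i].astype(int) for i in range(3)]
    red=((h<4)|(h>174))&(s>170)&(v>70); print(n,"red");[print(*b) for b in blobs(red,6)]
    org=(h>=4)&(h<13)&(s>200)&(v>90); print("org");[print(*b) for b in blobs(org,60)]
    if n=="top":
        g=(s<40)&(v>50)&(v<125); g[:, :325]=0; g[:215]=0; g[290:]=0; g[:,410:]=0
        g=cv2.morphologyEx(g.astype(np.uint8),cv2.MORPH_CLOSE,np.ones((9,9)))
        c=max(cv2.findContours(g,0,2)[0],key=cv2.contourArea); r=cv2.minAreaRect(c); P=cv2.boxPoints(r); print(r);
        W=np.array([onz("top",p,.012) for p in P]);print(W, "centre",W.mean(0)); 
        for i in range(4): e=W[(i+1)%4]-W[i];print(np.linalg.norm(e),np.degrees(np.arctan2(e[1],e[0])))
        w=(s<70)&(v>120); w[:,:135]=0;w[:,225:]=0;w[:195]=0;w[300:]=0
        ys,xs=np.nonzero(w);r=cv2.minAreaRect(np.c_[xs,ys].astype(np.float32));P=cv2.boxPoints(r);print("rack",r);print(np.array([onz("top",p,.01) for p in P]))
a=np.hstack([cv2.resize(I["top"][190:305,115:235],(480,460),interpolation=2),cv2.resize(I["top"][205:305,315:415],(460,460),interpolation=2)[:,:320]])
a=np.vstack([cv2.resize(a,(800,460))[:, :]])
cv2.imwrite("pics/c1.png",a)
E
```

```text
top red
[379 281   5   5] 21 [381. 283.]
[426 396   5   5] 23 [428.1739 398.    ]
org
[507 107  99 117] 4987 [544.6721 173.6439]
[540 106  54  18] 138 [575.2029 108.9275]
[595 144   5  33] 60 [597.1667 160.4333]
((366.98724365234375, 252.65419006347656), (54.98862075805664, 59.16834259033203), 78.02386474609375)
[[ 0.5882 -0.1142  0.012 ]
 [ 0.6167 -0.2556  0.012 ]
 [ 0.4848 -0.2776  0.012 ]
 [ 0.4574 -0.1387  0.012 ]] centre [ 0.5368 -0.1965  0.012 ]
0.14423845149575235 -78.60563664485913
0.13371892858707773 -170.51278839218205
0.14153584836501942 101.12860829344027
0.1329998356313049 10.64215876359705
rack ((179.7236785888672, 249.29685974121094), (71.0267562866211, 65.21624755859375), 74.32048034667969)
[[0.6149 0.3551 0.01  ]
 [0.6568 0.2041 0.01  ]
 [0.4882 0.1541 0.01  ]
 [0.4484 0.3018 0.01  ]]
side red
[291 294   6   4] 15 [293.3333 295.2667]
[187 382   6   5] 17 [189.4118 383.8824]
org
[452 327 188 153] 9305 [549.3023 418.2355]
[571 345  49  43] 160 [596.4562 366.8562]
[501 354  45  26] 98 [522.4898 366.5102]
[589 378  45  42] 144 [612.2639 400.0417]
```

View pics/c1.png

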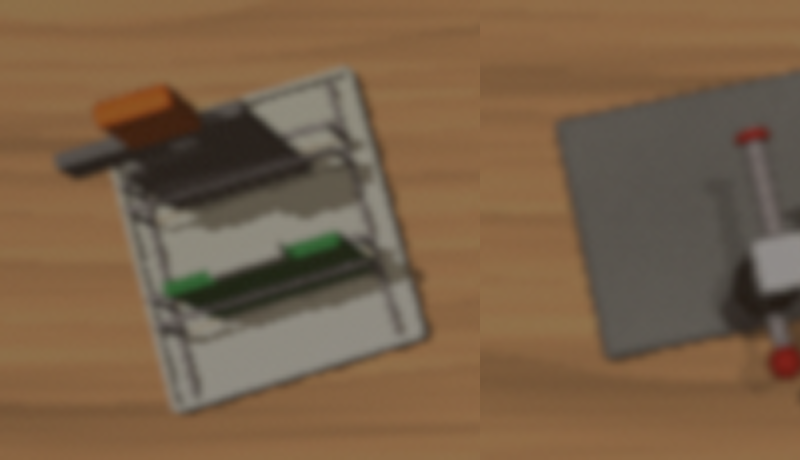

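The crop confirms both choices: the slicer has its orange tab at about top (150,217) with the lip to the left at (132,230), and the stand's pin head is at (374,235). Next I'll refine the tab and the pin's direction.

Run:
```python
from h import *
I={n:cv2.imread(f"pics/{n}0.png") for n in("top","side")}
H={n:cv2.cvtColor(I[n],cv2.COLOR_BGR2HSV).astype(int) for n in I}
B={}
for n,(x0,x1,y0,y1) in dict(top=(120,190,200,240),side=(235,270,110,160)).items():
    h,s,v=[H[n][...,i] for i in range(3)]
    m=((h<13)|(h>176))&(s>180)&(v>50); k=np.zeros_like(m);k[y0:y1,x0:x1]=1
    m&=k; b=blobs(m,30);[print(n,*t) for t in b]; B[n]=b[0][2]
    if n=="top":
        m2=m&(v>130); ys,xs=np.nonzero(m2); r=cv2.minAreaRect(np.c_[xs,ys].astype(np.float32)); print("topface",r,xs.mean(),ys.mean(),onz("top",(xs.mean(),ys.mean()),.224))
print("tab by 2 views",meet(ray("top",B["top"]),ray("side",B["side"])))
# red pin head on left stand, both views
R={}
for n,(x0,x1,y0,y1) in dict(top=(365,385,228,242),side=(322,342,245,262)).items():
    h,s,v=[H[n][...,i] for i in range(3)]
    m=((h<8)|(h>172))&(s>120); k=np.zeros_like(m);k[y0:y1,x0:x1]=1
    b=blobs(m&k,4);[print(n,*t) for t in b]; R[n]=max(b,key=lambda t:t[1])[2]
print("head",meet(ray("top",R["top"]),ray("side",R["side"])))
print("knob",meet(ray("top",(381,283)),ray("side",(293.3,295.3))))
R=np.array([np.cos(np.radians(11)),np.sin(np.radians(11)),0])
print("pin origin by plate",np.array([.5368,-.1965,0])-.01*R)
```

```text
top [140 212  24  14] 155 [152.8194 219.5097]
topface ((148.04998779296875, 215.65000915527344), (4.427187919616699, 16.12761688232422), 71.56504821777344) 151.25 214.08333333333334 [0.587  0.2576 0.224 ]
side [244 122  13  24] 239 [250.2845 133.4017]
tab by 2 views (array([0.581 , 0.2614, 0.2006]), np.float64(0.0002906980698282558))
top [371 233   7   3] 14 [373.7143 233.9286]
side [330 248   5   6] 14 [332.5714 250.0714]
head (array([ 0.5469, -0.1942,  0.1882]), np.float64(0.0001625496751843641))
knob (array([ 0.45  , -0.2127,  0.1295]), np.float64(0.0011982214187432848))
pin origin by plate [ 0.527  -0.1984  0.    ]
```

```bash
python3 -m crank '[{"gripper":85,"travel":[0,0,-30],"twist":[0,0,0]},{"gripper":85,"travel":[-50,-11,-10],"twist":[0,0,0]},{"gripper":85,"travel":[-50,-11,-10],"twist":[0,0,0]},{"gripper":85,"travel":[-50,-11,-10],"twist":[0,0,0]},{"gripper":85,"travel":[-50,-11,0],"twist":[0,0,0]},{"gripper":85,"travel":[-50,-11,0],"twist":[0,0,0]},{"gripper":85,"travel":[-50,-11,0],"twist":[0,0,0]},{"gripper":85,"travel":[-50,-11,0],"twist":[0,0,0]},{"gripper":85,"travel":[-40,-8,0],"twist":[0,0,-0.16]},{"gripper":85,"travel":[0,0,0],"twist":[0,0,-0.16]},{"gripper":85,"travel":[0,0,0],"twist":[0,0,-0.16]},{"gripper":85,"travel":[0,0,0],"twist":[0,0,-0.17]}]' 40
python3 - <<'E'
from h import *
o=bot.get_obs();print({k:o[k] for k in("time","q","ee_pos","tcp_rot","wrist_force")})
c=bot.calibration("wrist");np.save("w1.npy",c,allow_pickle=True);cv2.imwrite("pics/w1.png",bot.camera("wrist")[:,:,::-1])
cv2.imwrite("pics/s1.png",bot.camera("side")[:,:,::-1])
E
```

```text
time: 1.6
ee_pos: [0.5318, 0.2924, 0.2907]
tcp_rot: [-180.0, -0.1, -163.7]
wrist_force: [0.9, 0.6, -0.1]
opening: 0.0848
grasp_force: 0.0
{'time': 1.6, 'q': array([ 28.8022,  15.302 ,  28.637 , 103.3963,   0.0012,  12.4572]), 'ee_pos': array([0.5318, 0.2924, 0.2907]), 'tcp_rot': array([-179.9879,   -0.0601, -163.6549]), 'wrist_force': array([ 0.8592,  0.5594, -0.1042])}
```

View pics/w1.png

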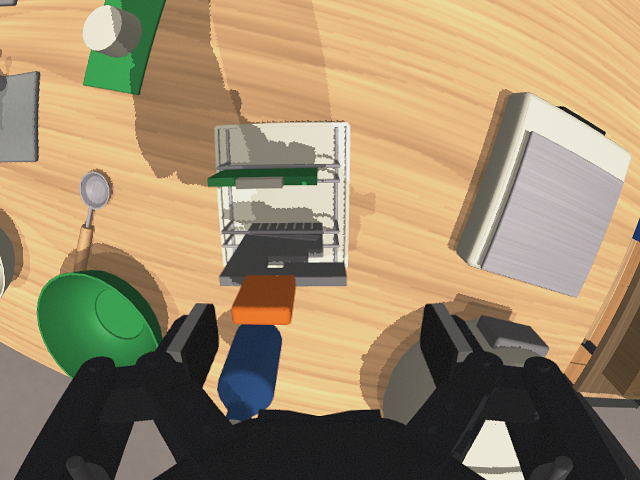

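The wrist view shows the orange tab at about (264,300) with the rack square to the image. The lip is on the right side, ending near (346,275). I'll compute the tab's position and yaw.

Run:
```python
from h import *
c=np.load("w1.npy",allow_pickle=True).item()
I=cv2.imread("pics/w1.png");h,s,v=[x.astype(int) for x in cv2.split(cv2.cvtColor(I,cv2.COLOR_BGR2HSV))]
m=((h<15)&(s>180)&(v>60)); m[:,:200]=0;m[:,330:]=0;m[:260]=0;m[340:]=0
print("cam",ray("wrist",(320,240),c)[0])
for t in (60,170,200,220):
    mm=m&(v>t); print(t,[(*b[0],b[1]) for b in blobs(mm,40)], np.median(v[m]))
con=max(cv2.findContours(m.astype(np.uint8),0,2)[0],key=cv2.contourArea)
P=cv2.approxPolyDP(cv2.convexHull(con),3,True)[:,0]
for p in P: print(p,onz("wrist",p,.224,c)[:2],onz("wrist",p,.168,c)[:2])
for r in (285,295,300,305,310,315,320): xs=np.nonzero(m[r])[0]; print(r,xs.min(),xs.max(),[int(v[r,x]) for x in (245,265,285)])
# rack long lines: tray edges
M=[(215,125),(220,285),(349,122),(347,285)]
for p in M: print("rack",p,onz("wrist",p,.008,c)[:2])
```

```text
cam [0.4573 0.2695 0.4337]
60 [(np.int32(232), np.int32(275), np.int32(63), np.int32(50), np.int32(2724))] 120.0
170 [(np.int32(232), np.int32(307), np.int32(59), np.int32(18), np.int32(979))] 120.0
200 [(np.int32(232), np.int32(308), np.int32(58), np.int32(17), np.int32(918))] 120.0
220 [(np.int32(233), np.int32(309), np.int32(57), np.int32(15), np.int32(770))] 120.0
[293 277] [0.5506 0.28  ] [0.5756 0.2828]
[288 323] [0.5836 0.2853] [0.6173 0.2895]
[233 321] [0.5934 0.2498] [0.6298 0.2446]
[232 307] [0.5831 0.2472] [0.6167 0.2413]
[246 276] [0.5586 0.2516] [0.5856 0.2468]
285 242 294 [117, 119, 119]
295 238 293 [119, 120, 118]
300 235 293 [121, 119, 118]
305 233 292 [126, 117, 115]
310 232 291 [225, 224, 225]
315 232 290 [233, 234, 235]
320 233 290 [234, 233, 235]
rack (215, 125) [0.4906 0.1535]
rack (220, 285) [0.6857 0.2027]
rack (349, 122) [0.4469 0.3014]
rack (347, 285) [0.6383 0.3591]
```

```bash
python3 -m crank '[{"gripper":85,"travel":[-20,-21,0],"twist":[0,0,0]},{"gripper":85,"travel":[-20,-20,0],"twist":[0,0,0]},{"gripper":85,"travel":[0,0,20],"twist":[0,0,0]},{"gripper":85,"travel":[0,0,20],"twist":[0,0,0]},{"gripper":85,"travel":[0,0,10],"twist":[0,0,0]},{"gripper":85,"travel":[0,0,0],"twist":[0,0,0]}]' 40
python3 - <<'E'
from h import *
cv2.imwrite("pics/w2.png",bot.camera("wrist")[240:440,180:480,::-1])
E
```

```text
time: 2.45
ee_pos: [0.5811, 0.2642, 0.2408]
tcp_rot: [-180.0, -0.1, -164.0]
wrist_force: [-0.6, 0.5, 0.6]
opening: 0.0849
grasp_force: 0.0
```

View pics/w2.png

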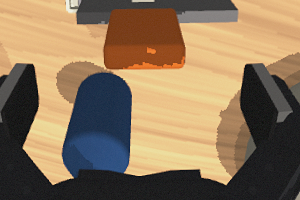

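The tab (crop x 106–186) lies midway between the fingers (38 and 245). Now I descend and grip.

```bash
python3 -m crank '[{"gripper":85,"travel":[0,0,20],"twist":[0,0,0]},{"gripper":85,"travel":[0,0,20],"twist":[0,0,0]},{"gripper":85,"travel":[0,0,15],"twist":[0,0,0]},{"gripper":85,"travel":[0,0,9],"twist":[0,0,0]},{"gripper":60,"travel":[0,0,0],"twist":[0,0,0]},{"gripper":45,"travel":[0,0,0],"twist":[0,0,0]},{"gripper":30,"travel":[0,0,0],"twist":[0,0,0]},{"gripper":30,"travel":[0,0,0],"twist":[0,0,0]},{"gripper":30,"travel":[0,0,0],"twist":[0,0,0]},{"gripper":30,"travel":[0,0,0],"twist":[0,0,0]}]' 40
python3 - <<'E'
from h import *
c=bot.calibration("wrist");np.save("w3.npy",c,allow_pickle=True);cv2.imwrite("pics/w3.png",bot.camera("wrist")[:,:,::-1])
E
```

```text
time: 3.75
ee_pos: [0.5817, 0.2646, 0.1781]
tcp_rot: [180.0, 0.1, -163.9]
wrist_force: [-0.6, 2.3, 5.8]
opening: 0.0396
grasp_force: 41.2
```

View pics/w3.png

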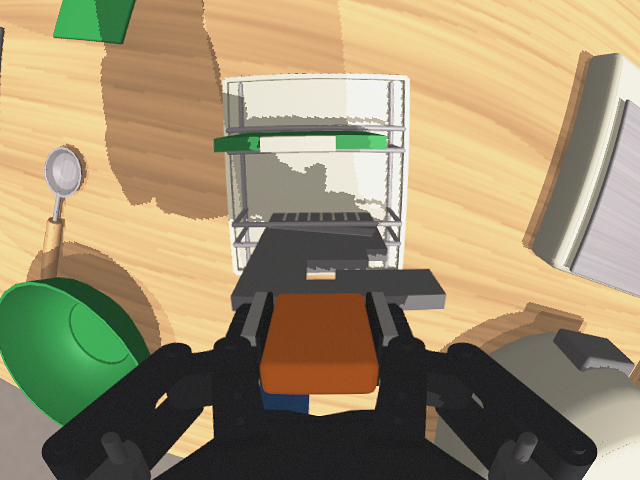

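The grasp is good: opening 39.6 mm, tab between the pads, slot and lip visible below at (345,265). Now I lift straight up.

```bash
python3 -m crank '[{"gripper":30,"travel":[0,0,0],"twist":[0,0,0]},{"gripper":30,"travel":[0,0,0],"twist":[0,0,0]},{"gripper":30,"travel":[0,0,-5],"twist":[0,0,0]},{"gripper":30,"travel":[0,0,-15],"twist":[0,0,0]},{"gripper":30,"travel":[0,0,-20],"twist":[0,0,0]},{"gripper":30,"travel":[0,0,-25],"twist":[0,0,0]},{"gripper":30,"travel":[0,0,-25],"twist":[0,0,0]},{"gripper":30,"travel":[0,0,-25],"twist":[0,0,0]},{"gripper":30,"travel":[0,0,-25],"twist":[0,0,0]},{"gripper":30,"travel":[0,0,-25],"twist":[0,0,0]},{"gripper":30,"travel":[0,0,-20],"twist":[0,0,0]},{"gripper":30,"travel":[0,0,0],"twist":[0,0,0]}]' 80
```

```text
time: 5.3
ee_pos: [0.5818, 0.2643, 0.3639]
tcp_rot: [180.0, 0.2, -164.0]
wrist_force: [1.0, -0.2, -3.0]
opening: 0.0389
grasp_force: 80.4
```

```bash
python3 -m crank '[{"gripper":30,"travel":[12,-22,0],"twist":[0,0,0]},{"gripper":30,"travel":[20,-39,0],"twist":[0,0,0]},{"gripper":30,"travel":[20,-39,0],"twist":[0,0,0]},{"gripper":30,"travel":[20,-39,0],"twist":[0,0,0.05]},{"gripper":30,"travel":[12,-22,0],"twist":[0,0,0.1]},{"gripper":30,"travel":[0,0,0],"twist":[0,0,0.16]},{"gripper":30,"travel":[0,0,0],"twist":[0,0,0.18]},{"gripper":30,"travel":[0,0,0],"twist":[0,0,0.18]},{"gripper":30,"travel":[0,0,0],"twist":[0,0,0.18]},{"gripper":30,"travel":[0,0,0],"twist":[0,0,0.18]},{"gripper":30,"travel":[0,0,0],"twist":[0,0,0.18]},{"gripper":30,"travel":[0,0,0],"twist":[0,0,0.18]}]'
python3 -m crank '[{"gripper":30,"travel":[0,0,0],"twist":[0,0,0.18]},{"gripper":30,"travel":[0,0,0],"twist":[0,0,0.18]},{"gripper":30,"travel":[0,0,0],"twist":[0,0,0.18]},{"gripper":30,"travel":[0,0,0],"twist":[0,0,0.18]},{"gripper":30,"travel":[0,0,0],"twist":[0,0,0.18]},{"gripper":30,"travel":[0,0,0],"twist":[0,0,0.18]},{"gripper":30,"travel":[0,0,0],"twist":[0,0,0.18]},{"gripper":30,"travel":[0,0,0],"twist":[0,0,0.18]},{"gripper":30,"travel":[0,0,0],"twist":[0,0,0.18]},{"gripper":30,"travel":[0,0,0],"twist":[0,0,0.1]},{"gripper":30,"travel":[0,0,0],"twist":[0,0,0.05]},{"gripper":30,"travel":[0,0,0],"twist":[0,0,0]}]'
```

```text
time: 6.8
ee_pos: [0.5438, 0.0865, 0.3613]
tcp_rot: [-179.9, -0.0, 116.1]
wrist_force: [-0.1, 0.7, -1.3]
opening: 0.0387
grasp_force: 81.0
time: 8.3
ee_pos: [0.5438, 0.0865, 0.3615]
tcp_rot: [-180.0, 0.1, 15.0]
wrist_force: [-0.3, -0.5, -2.6]
opening: 0.039
grasp_force: 81.1
```

```bash
python3 -m crank '[{"gripper":30,"travel":[0,0,0],"twist":[0,0,0.07]},{"gripper":30,"travel":[-10,25,0],"twist":[0,0,0]},{"gripper":30,"travel":[-15,40,0],"twist":[0,0,0]},{"gripper":30,"travel":[-15,40,0],"twist":[0,0,0]},{"gripper":30,"travel":[-15,40,0],"twist":[0,0,0]},{"gripper":30,"travel":[-12,30,0],"twist":[0,0,0]},{"gripper":30,"travel":[-9,20,0],"twist":[0,0,0]},{"gripper":30,"travel":[0,0,20],"twist":[0,0,0]},{"gripper":30,"travel":[0,0,30],"twist":[0,0,0]},{"gripper":30,"travel":[0,0,30],"twist":[0,0,0]},{"gripper":30,"travel":[0,0,20],"twist":[0,0,0]},{"gripper":30,"travel":[0,0,0],"twist":[0,0,0]}]'
python3 - <<'E'
from h import *
o=bot.get_obs();print({k:o[k] for k in("time","q","ee_pos","tcp_rot","wrist_force")})
for n in("wrist","side","top"):
    c=bot.calibration(n);np.save(f"{n}4.npy",c,allow_pickle=True);cv2.imwrite(f"pics/{n}4.png",bot.camera(n)[:,:,::-1])
w=cv2.imread("pics/wrist4.png");s=cv2.imread("pics/side4.png")[180:380,200:440]
cv2.imwrite("pics/c4.png",np.hstack([cv2.resize(w,(440,330)),cv2.resize(s,(360,330),interpolation=2)]))
E
```

```text
time: 9.8
ee_pos: [0.5058, -0.1191, 0.2606]
tcp_rot: [-179.9, 0.2, 11.0]
wrist_force: [-0.9, 0.3, -2.6]
opening: 0.039
grasp_force: 81.2
{'time': 9.8, 'q': array([-13.2502,   1.7179,   9.9435,  98.3985,  -0.0029, 155.7008]), 'ee_pos': array([ 0.5058, -0.1191,  0.2606]), 'tcp_rot': array([-179.9315,    0.1588,   11.0491]), 'wrist_force': array([-0.8705,  0.3254, -2.5635])}
```

View pics/c4.png

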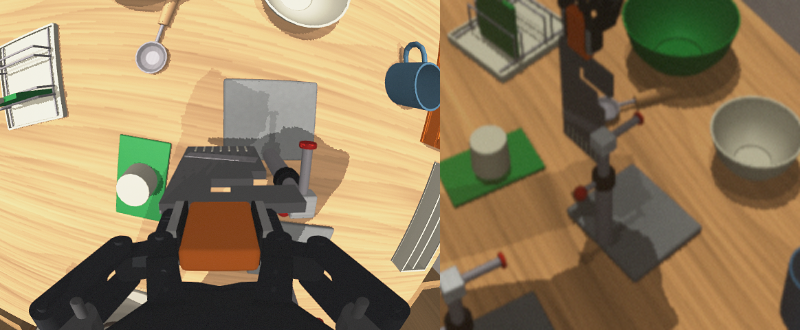

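The wrist crop shows the red pin head at (307,146), the block at (308,200) and the lip end at (305,195), i.e. just left of the pin. I'll measure these.

Run:
```python
from h import *
C={n:np.load(f"{n}4.npy",allow_pickle=True).item() for n in("wrist","side","top")}
I={n:cv2.imread(f"pics/{n}4.png") for n in C}
box=dict(wrist=(425,470,195,235),side=(322,342,245,262),top=(365,385,228,242))
def hsv(n): return [x.astype(int) for x in cv2.split(cv2.cvtColor(I[n],cv2.COLOR_BGR2HSV))]
P={}
for n,(x0,x1,y0,y1) in box.items():
    h,s,v=hsv(n); m=((h<8)|(h>172))&(s>120); k=np.zeros_like(m);k[y0:y1,x0:x1]=1
    b=blobs(m&k,4)
    if b: t=max(b,key=lambda t:t[1]);print(n,*t);P[n]=t[2]
def multi(rs):
    A=sum(np.eye(3)-np.outer(d,d) for o,d in rs);b=sum((np.eye(3)-np.outer(d,d))@o for o,d in rs);return np.linalg.solve(A,b)
R={n:ray(n,P[n],C[n]) for n in P}
H=multi(list(R.values()));print("head",H)
for a in P:
    for b in P:
        if a<b: print(a,b,meet(R[a],R[b]))
print("camw",R["wrist"][0])
h,s,v=hsv("wrist"); m=(h<15)&(s>180)&(v>60); m[:,:240]=0;m[:,400:]=0;m[:280]=0;m[400:]=0
b=max(blobs(m,100),key=lambda t:t[1]);print("tab",*b)
for r in range(int(b[0][1]),int(b[0][1]+b[0][3]),6): xs=np.nonzero(m[r])[0];print(r,xs.min(),xs.max(),int(v[r,320]),end=" | ")
cv2.imwrite("pics/c5.png",cv2.resize(I["wrist"][190:330,220:480],(780,420),interpolation=2))
```

```text
wrist [435 205  26  13] 282 [447.6135 210.727 ]
side [330 249   5   5] 13 [332.6154 250.6923]
head [ 0.5473 -0.194   0.1862]
side wrist (array([ 0.5473, -0.194 ,  0.1862]), np.float64(0.0003493011342639186))
camw [ 0.5841 -0.105   0.4033]
tab [260 294 119 100] 10443 [319.0454 345.9549]
294 283 358 134 | 300 277 363 130 | 306 274 364 130 | 312 273 365 130 | 318 272 367 132 | 324 270 368 131 | 330 269 369 130 | 336 267 371 131 | 342 266 371 131 | 348 264 374 129 | 354 263 375 131 | 360 261 376 130 | 366 260 378 155 | 372 260 377 160 | 378 261 376 163 | 384 262 376 161 | 390 265 373 158 |
```

View pics/c5.png

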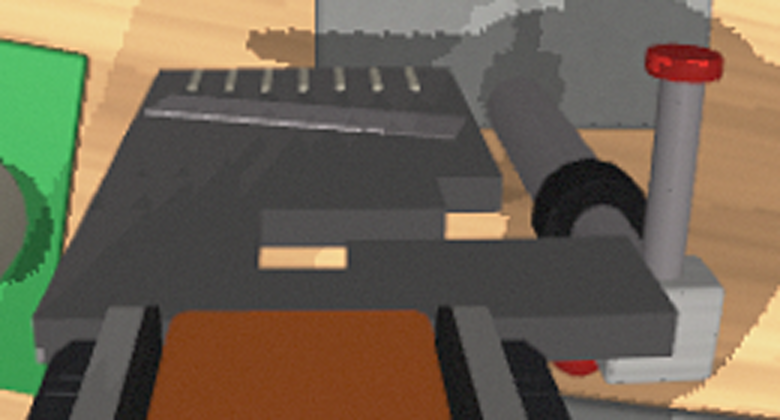

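Run:
```python
from h import *
c=np.load("wrist4.npy",allow_pickle=True).item()
ex=np.array([np.cos(np.radians(11)),np.sin(np.radians(11))]);ey=np.array([-ex[1],ex[0]])
O=np.array([.5323,-.1969]); tcp=np.array([.5058,-.1191])
def p(n,px,z):
    q=onz("wrist",px,z,c)[:2]; print(n,q,"stand",np.array([(q-O)@ex,(q-O)@ey])*1e3)
g=.2786
for q in [(260,366),(378,366),(265,393),(373,393)]: p("tabtop",q,g+.028)
p("lip top front end",(444,293.3),g-.028); p("lip bottom front end",(430.7,269.3),g-.060)
p("lip top back end",(443.5,308),g-.028)
p("slot inner top?",(220+347/3,190+247/3),g-.060)
p("body right low edge top",(220+502/3,190+178/3),g-.093)
print("tcp",(tcp-O)@ex,(tcp-O)@ey)
```

```text
tabtop [ 0.5062 -0.1006] stand [-7.2078 99.5535]
tabtop [ 0.5136 -0.1383] stand [-7.1557 61.0574]
tabtop [ 0.4946 -0.1036] stand [-19.226   98.8211]
tabtop [ 0.5017 -0.1399] stand [-19.1734  61.767 ]
lip top front end [ 0.5193 -0.1783] stand [-9.253  20.6974]
lip bottom front end [ 0.5187 -0.181 ] stand [-10.2749  18.2154]
lip top back end [ 0.5115 -0.1808] stand [-17.309   19.7823]
slot inner top? [ 0.5073 -0.1291] stand [-11.5568  71.329 ]
body right low edge top [ 0.5151 -0.1622] stand [-10.2771  37.3304]
tcp -0.011168180521067881 0.08142703324970668
```

Seat is at stand x −13, y +80 mm, and yaw is aligned. The pin's axis is near z 0.186. Next I move the lip above the pin, lower 18 mm to about 9 mm above it, and feel down from there.

```bash
python3 -m crank '[{"gripper":30,"travel":[0,10,0],"twist":[0,0,0]},{"gripper":30,"travel":[0,15,0],"twist":[0,0,0]},{"gripper":30,"travel":[0,10,0],"twist":[0,0,0]},{"gripper":30,"travel":[0,0,5],"twist":[0,0,0]},{"gripper":30,"travel":[0,0,4],"twist":[0,0,0]},{"gripper":30,"travel":[0,0,3],"twist":[0,0,0]},{"gripper":30,"travel":[0,0,2],"twist":[0,0,0]},{"gripper":30,"travel":[0,0,2],"twist":[0,0,0]},{"gripper":30,"travel":[0,0,2],"twist":[0,0,0]},{"gripper":30,"travel":[0,0,0],"twist":[0,0,0]}]'
python3 -m crank '[{"gripper":30,"travel":[0,0,1],"twist":[0,0,0]},{"gripper":30,"travel":[0,0,1],"twist":[0,0,0]},{"gripper":30,"travel":[0,0,1],"twist":[0,0,0]},{"gripper":30,"travel":[0,0,0],"twist":[0,0,0]}]'
```

```text
time: 11.2
ee_pos: [0.5132, -0.1536, 0.2441]
tcp_rot: [-180.0, 0.0, 11.0]
wrist_force: [-0.4, -0.6, -2.5]
opening: 0.0393
grasp_force: 82.3
time: 11.7
ee_pos: [0.5133, -0.1536, 0.2412]
tcp_rot: [-180.0, 0.0, 11.0]
wrist_force: [0.8, 0.3, -2.1]
opening: 0.039
grasp_force: 82.3
```

```bash
python3 -m crank '[{"gripper":30,"travel":[0,0,1],"twist":[0,0,0]},{"gripper":30,"travel":[0,0,1],"twist":[0,0,0]},{"gripper":30,"travel":[0,0,0],"twist":[0,0,0]}]'
```

```text
time: 12.08
ee_pos: [0.5132, -0.1536, 0.2392]
tcp_rot: [-180.0, 0.0, 11.0]
wrist_force: [0.6, 0.3, -3.1]
opening: 0.0389
grasp_force: 82.3
```

```bash
for i in 1; do python3 -m crank '[{"gripper":30,"travel":[0,0,1],"twist":[0,0,0]},{"gripper":30,"travel":[0,0,1],"twist":[0,0,0]},{"gripper":30,"travel":[0,0,0],"twist":[0,0,0]}]'; done | grep -E "ee_pos|wrist"; python3 -m crank '[{"gripper":30,"travel":[0,0,1],"twist":[0,0,0]},{"gripper":30,"travel":[0,0,0],"twist":[0,0,0]}]'| grep -E "ee_pos|wrist"
```

```text
ee_pos: [0.5133, -0.1537, 0.2372]
wrist_force: [0.2, 0.1, -2.4]
ee_pos: [0.5133, -0.1537, 0.2362]
wrist_force: [-0.5, 0.3, -2.1]
```

```bash
python3 -m crank '[{"gripper":30,"travel":[0,0,1],"twist":[0,0,0]},{"gripper":30,"travel":[0,0,0],"twist":[0,0,0]}]'| grep -E "ee_pos|wrist"
```

```text
ee_pos: [0.5133, -0.1536, 0.2352]
wrist_force: [-0.1, -0.5, -3.1]
```

```bash
python3 -m crank '[{"gripper":30,"travel":[0,0,1],"twist":[0,0,0]},{"gripper":30,"travel":[0,0,0],"twist":[0,0,0]}]'| grep -E "ee_pos|wrist"
```

```text
ee_pos: [0.5133, -0.1537, 0.2342]
wrist_force: [-0.6, 0.5, -1.7]
```

```bash
python3 -m crank '[{"gripper":30,"travel":[0,0,1],"twist":[0,0,0]},{"gripper":30,"travel":[0,0,0],"twist":[0,0,0]}]'| grep -E "ee_pos|wrist"
```

```text
ee_pos: [0.5133, -0.1536, 0.2332]
wrist_force: [-0.9, 0.1, -3.1]
```

```bash
python3 -m crank '[{"gripper":30,"travel":[0,0,0.5],"twist":[0,0,0]},{"gripper":30,"travel":[0,0,0],"twist":[0,0,0]}]'| grep -E "ee_pos|wrist"
```

```text
ee_pos: [0.5133, -0.1536, 0.2327]
wrist_force: [-0.7, -0.1, -2.7]
```

```bash
python3 -m crank '[{"gripper":30,"travel":[0,0,0.5],"twist":[0,0,0]},{"gripper":30,"travel":[0,0,0],"twist":[0,0,0]}]'| grep -E "ee_pos|wrist"
```

```text
ee_pos: [0.5133, -0.1537, 0.2323]
wrist_force: [0.4, -0.5, -2.5]
```

```bash
python3 -m crank '[{"gripper":30,"travel":[0,0,0.7],"twist":[0,0,0]},{"gripper":30,"travel":[0,0,0],"twist":[0,0,0]}]'| grep -E "ee_pos|wrist"
```

```text
ee_pos: [0.5133, -0.1536, 0.2316]
wrist_force: [-0.3, -0.7, -2.7]
```

```bash
python3 -m crank '[{"gripper":30,"travel":[0,0,0.7],"twist":[0,0,0]},{"gripper":30,"travel":[0,0,0],"twist":[0,0,0]}]'| grep -E "ee_pos|wrist"
```

```text
ee_pos: [0.5133, -0.1537, 0.2311]
wrist_force: [0.2, 1.1, -0.8]
```

```bash
python3 -m crank '[{"gripper":30,"travel":[0,0,0.4],"twist":[0,0,0]},{"gripper":30,"travel":[0,0,0],"twist":[0,0,0]},{"gripper":30,"travel":[0,0,0],"twist":[0,0,0]}]'| grep -E "ee_pos|wrist"
```

```text
ee_pos: [0.5133, -0.1537, 0.2307]
wrist_force: [-0.9, 0.3, 0.9]
```

Contact is felt: +3.5 N at TCP z 0.2307, so the pin's axis is near 0.184. I raise 3 mm to centre the slot, then slide in.

```bash
python3 -m crank '[{"gripper":30,"travel":[0,0,-3],"twist":[0,0,0]},{"gripper":30,"travel":[0,3,0],"twist":[0,0,0]},{"gripper":30,"travel":[0,3,0],"twist":[0,0,0]},{"gripper":30,"travel":[0,2,0],"twist":[0,0,0]},{"gripper":30,"travel":[0,2,0],"twist":[0,0,0]},{"gripper":30,"travel":[0,1,0],"twist":[0,0,0]},{"gripper":30,"travel":[0,1,0],"twist":[0,0,0]},{"gripper":30,"travel":[0,1,0],"twist":[0,0,0]},{"gripper":30,"travel":[0,1,0],"twist":[0,0,0]},{"gripper":30,"travel":[0,0,0],"twist":[0,0,0]}]'| grep -E "ee_pos|wrist"
```

```text
ee_pos: [0.516, -0.1674, 0.2335]
wrist_force: [0.2, -0.6, -2.1]
```

```bash
python3 -m crank '[{"gripper":30,"travel":[0,1,0],"twist":[0,0,0]},{"gripper":30,"travel":[0,1,0],"twist":[0,0,0]},{"gripper":30,"travel":[0,1,0],"twist":[0,0,0]},{"gripper":30,"travel":[0,0,0],"twist":[0,0,0]}]'| grep -E "ee_pos|wrist"
```

```text
ee_pos: [0.5165, -0.1704, 0.2334]
wrist_force: [0.2, 0.5, -2.9]
```

```bash
python3 -m crank '[{"gripper":30,"travel":[0,2,0],"twist":[0,0,0]},{"gripper":30,"travel":[0,2,0],"twist":[0,0,0]},{"gripper":30,"travel":[0,2,0],"twist":[0,0,0]},{"gripper":30,"travel":[0,2,0],"twist":[0,0,0]},{"gripper":30,"travel":[0,0,0],"twist":[0,0,0]}]'| grep -E "ee_pos|wrist"
```

```text
ee_pos: [0.5181, -0.1783, 0.2335]
wrist_force: [0.1, 0.5, -2.6]
```

```bash
python3 -m crank '[{"gripper":30,"travel":[0,2,0],"twist":[0,0,0]},{"gripper":30,"travel":[0,2,0],"twist":[0,0,0]},{"gripper":30,"travel":[0,2,0],"twist":[0,0,0]},{"gripper":30,"travel":[0,2,0],"twist":[0,0,0]},{"gripper":30,"travel":[0,2,0],"twist":[0,0,0]},{"gripper":30,"travel":[0,0,0],"twist":[0,0,0]}]'| grep -E "ee_pos|wrist"
```

```text
ee_pos: [0.52, -0.1882, 0.2334]
wrist_force: [-0.1, -1.0, -2.1]
```

```bash
python3 -m crank '[{"gripper":30,"travel":[0,2,0],"twist":[0,0,0]},{"gripper":30,"travel":[0,2,0],"twist":[0,0,0]},{"gripper":30,"travel":[0,2,0],"twist":[0,0,0]},{"gripper":30,"travel":[0,0,0],"twist":[0,0,0]}]'| grep -E "ee_pos|wrist"
```

```text
ee_pos: [0.5211, -0.1941, 0.2334]
wrist_force: [0.0, 0.0, -2.8]
```

```bash
python3 -m crank '[{"gripper":30,"travel":[0,1,0],"twist":[0,0,0]},{"gripper":30,"travel":[0,1,0],"twist":[0,0,0]},{"gripper":30,"travel":[0,1,0],"twist":[0,0,0]},{"gripper":30,"travel":[0,0,0],"twist":[0,0,0]}]'| grep -E "ee_pos|wrist"
```

```text
ee_pos: [0.5217, -0.1969, 0.2335]
wrist_force: [0.7, 0.0, -2.6]
```

```bash
python3 -m crank '[{"gripper":30,"travel":[0,1,0],"twist":[0,0,0]},{"gripper":30,"travel":[0,0,0],"twist":[0,0,0]},{"gripper":30,"travel":[0,0,0],"twist":[0,0,0]}]'| grep -E "ee_pos|wrist"
```

```text
ee_pos: [0.5219, -0.1978, 0.2335]
wrist_force: [0.2, 0.4, -2.0]
```

```bash
python3 -m crank '[{"gripper":30,"travel":[0,1,0],"twist":[0,0,0]},{"gripper":30,"travel":[0,0,0],"twist":[0,0,0]},{"gripper":30,"travel":[0,0,0],"twist":[0,0,0]}]'| grep -E "ee_pos|wrist"
```

```text
ee_pos: [0.522, -0.1988, 0.2335]
wrist_force: [-0.8, 0.0, -2.3]
```

```bash
python3 -m crank '[{"gripper":30,"travel":[0,1,0],"twist":[0,0,0]},{"gripper":30,"travel":[0,0,0],"twist":[0,0,0]},{"gripper":30,"travel":[0,0,0],"twist":[0,0,0]}]'| grep -E "ee_pos|wrist"
```

```text
ee_pos: [0.5223, -0.1998, 0.2335]
wrist_force: [0.3, -1.3, -1.7]
```

```bash
python3 -m crank '[{"gripper":30,"travel":[0,0.7,0],"twist":[0,0,0]},{"gripper":30,"travel":[0,0,0],"twist":[0,0,0]},{"gripper":30,"travel":[0,0,0],"twist":[0,0,0]}]'| grep -E "ee_pos|wrist"
```

```text
ee_pos: [0.5224, -0.2005, 0.2335]
wrist_force: [-0.3, 0.1, -2.8]
```

```bash
python3 -m crank '[{"gripper":30,"travel":[0,0.7,0],"twist":[0,0,0]},{"gripper":30,"travel":[0,0,0],"twist":[0,0,0]},{"gripper":30,"travel":[0,0,0],"twist":[0,0,0]}]'| grep -E "ee_pos|wrist"
```

```text
ee_pos: [0.5225, -0.201, 0.2335]
wrist_force: [-0.8, 2.8, -1.6]
```

The wall is felt: 2.8 N at y −0.201. I back off 3 mm to centre the notch and let the slicer down.

```bash
python3 -m crank '[{"gripper":30,"travel":[0,-1.5,0],"twist":[0,0,0]},{"gripper":30,"travel":[0,-1.5,0],"twist":[0,0,0]},{"gripper":30,"travel":[0,0,1],"twist":[0,0,0]},{"gripper":30,"travel":[0,0,1],"twist":[0,0,0]},{"gripper":30,"travel":[0,0,1],"twist":[0,0,0]},{"gripper":30,"travel":[0,0,0],"twist":[0,0,0]}]'| grep -E "ee_pos|wrist"
```

```text
ee_pos: [0.5219, -0.1982, 0.2303]
wrist_force: [-0.0, 0.6, -2.7]
```

```bash
python3 -m crank '[{"gripper":30,"travel":[0,0,1],"twist":[0,0,0]},{"gripper":30,"travel":[0,0,1],"twist":[0,0,0]},{"gripper":30,"travel":[0,0,0],"twist":[0,0,0]}]'| grep -E "ee_pos|wrist"
```

```text
ee_pos: [0.5219, -0.1982, 0.2284]
wrist_force: [-0.8, 0.4, -2.2]
```

```bash
python3 -m crank '[{"gripper":30,"travel":[0,0,1],"twist":[0,0,0]},{"gripper":30,"travel":[0,0,1],"twist":[0,0,0]},{"gripper":30,"travel":[0,0,0],"twist":[0,0,0]}]'| grep -E "ee_pos|wrist"
```

```text
ee_pos: [0.5219, -0.1982, 0.2264]
wrist_force: [0.2, 0.0, -2.7]
```

```bash
python3 -m crank '[{"gripper":30,"travel":[0,0,1],"twist":[0,0,0]},{"gripper":30,"travel":[0,0,1],"twist":[0,0,0]},{"gripper":30,"travel":[0,0,1],"twist":[0,0,0]},{"gripper":30,"travel":[0,0,1],"twist":[0,0,0]},{"gripper":30,"travel":[0,0,1],"twist":[0,0,0]},{"gripper":30,"travel":[0,0,0],"twist":[0,0,0]}]'| grep -E "ee_pos|wrist"
```

```text
ee_pos: [0.5219, -0.1982, 0.2214]
wrist_force: [1.0, 0.8, -2.0]
```

```bash
python3 -m crank '[{"gripper":30,"travel":[0,0,1],"twist":[0,0,0]},{"gripper":30,"travel":[0,0,0],"twist":[0,0,0]}]'| grep -E "ee_pos|wrist"
```

```text
ee_pos: [0.5219, -0.1982, 0.2204]
wrist_force: [0.2, -0.3, -1.7]
```

```bash
python3 -m crank '[{"gripper":30,"travel":[0,0,0.7],"twist":[0,0,0]},{"gripper":30,"travel":[0,0,0],"twist":[0,0,0]}]'| grep -E "ee_pos|wrist"
```

```text
ee_pos: [0.5219, -0.1982, 0.2198]
wrist_force: [-0.1, -0.5, -3.0]
```

```bash
python3 -m crank '[{"gripper":30,"travel":[0,0,0.5],"twist":[0,0,0]},{"gripper":30,"travel":[0,0,0],"twist":[0,0,0]}]'| grep -E "ee_pos|wrist"
```

```text
ee_pos: [0.522, -0.1982, 0.2195]
wrist_force: [-1.0, -0.1, -0.2]
```

```bash
python3 -m crank '[{"gripper":30,"travel":[0,0,0.5],"twist":[0,0,0]},{"gripper":30,"travel":[0,0,0],"twist":[0,0,0]}]'| grep -E "ee_pos|wrist"
```

```text
ee_pos: [0.522, -0.1983, 0.2191]
wrist_force: [-1.0, -0.6, 2.0]
```

The roof rests on the pin and takes the weight. I'll release slowly.

```bash
python3 -m crank '[{"gripper":30,"travel":[0,0,-0.2],"twist":[0,0,0]},{"gripper":30,"travel":[0,0,0],"twist":[0,0,0]},{"gripper":30,"travel":[0,0,0],"twist":[0,0,0]},{"gripper":30,"travel":[0,0,0],"twist":[0,0,0]}]' 20| grep -E "ee_pos|wrist|grasp"
python3 -m crank '[{"gripper":38.5,"travel":[0,0,0],"twist":[0,0,0]},{"gripper":40,"travel":[0,0,0],"twist":[0,0,0]},{"gripper":42,"travel":[0,0,0],"twist":[0,0,0]},{"gripper":45,"travel":[0,0,0],"twist":[0,0,0]},{"gripper":50,"travel":[0,0,0],"twist":[0,0,0]},{"gripper":58,"travel":[0,0,0],"twist":[0,0,0]},{"gripper":68,"travel":[0,0,0],"twist":[0,0,0]},{"gripper":80,"travel":[0,0,0],"twist":[0,0,0]},{"gripper":80,"travel":[0,0,0],"twist":[0,0,0]},{"gripper":80,"travel":[0,0,0],"twist":[0,0,0]}]'
python3 - <<'E'
from h import *
w=bot.camera("wrist")[:,:,::-1];s=bot.camera("side")[180:380,200:440,::-1]
cv2.imwrite("pics/c6.png",np.hstack([cv2.resize(w,(440,330)),cv2.resize(s,(360,330),interpolation=2)]))
E
```

```text
ee_pos: [0.522, -0.1982, 0.2191]
wrist_force: [0.1, -0.0, 2.2]
grasp_force: 82.4
time: 25.82
ee_pos: [0.5219, -0.1982, 0.219]
tcp_rot: [-180.0, -0.0, 11.0]
wrist_force: [0.5, -0.3, 0.0]
opening: 0.08
grasp_force: 0.0
```

View pics/c6.png

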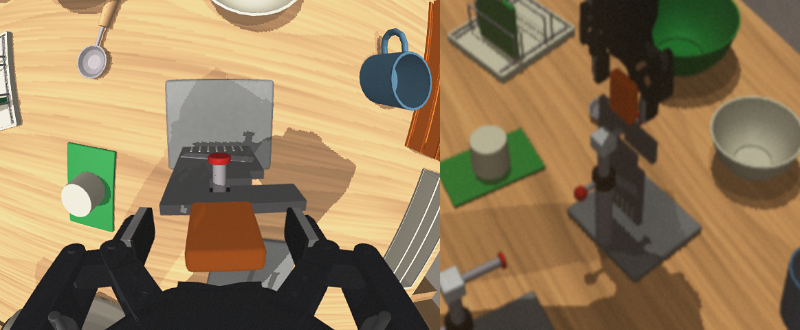

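The slicer hangs on the pin, with the head at (219,158) in front of the plate, and the fingers are clear on both sides. I'll retreat straight up and check.

```bash
python3 -m crank '[{"gripper":80,"travel":[0,0,-5],"twist":[0,0,0]},{"gripper":80,"travel":[0,0,-15],"twist":[0,0,0]},{"gripper":80,"travel":[0,0,-25],"twist":[0,0,0]},{"gripper":80,"travel":[0,0,-30],"twist":[0,0,0]},{"gripper":80,"travel":[0,0,-30],"twist":[0,0,0]},{"gripper":80,"travel":[0,0,-25],"twist":[0,0,0]},{"gripper":80,"travel":[0,0,0],"twist":[0,0,0]},{"gripper":80,"travel":[0,0,0],"twist":[0,0,0]},{"gripper":80,"travel":[0,0,0],"twist":[0,0,0]},{"gripper":80,"travel":[0,0,0],"twist":[0,0,0]},{"gripper":80,"travel":[0,0,0],"twist":[0,0,0]},{"gripper":80,"travel":[0,0,0],"twist":[0,0,0]}]'
python3 - <<'E'
from h import *
s0=bot.camera("side").astype(int);
for i in range(8): s=bot.camera("side")
print("motion",np.abs(s.astype(int)-s0)[180:380,240:420].max())
w=bot.camera("wrist")[:,:,::-1];s=s[180:380,200:440,::-1]
cv2.imwrite("pics/c7.png",np.hstack([cv2.resize(w,(440,330)),cv2.resize(s,(360,330),interpolation=2)]))
E
```

```text
time: 27.42
ee_pos: [0.5219, -0.1982, 0.3489]
tcp_rot: [-180.0, 0.0, 11.0]
wrist_force: [0.4, -0.2, 0.0]
opening: 0.08
grasp_force: 0.0
motion 11
```

View pics/c7.png

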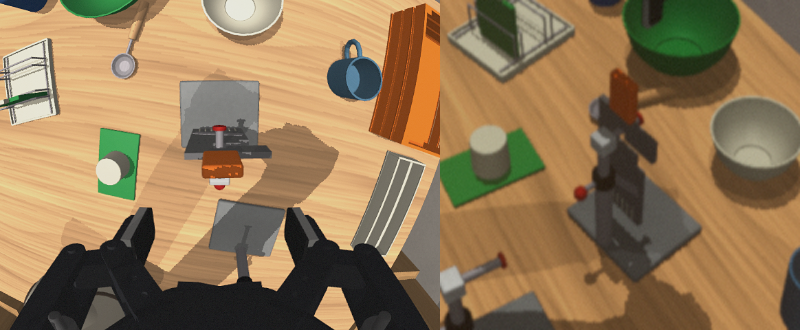

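The slicer hangs upright and still on the pin, and the gripper is clear above it. Handing in.

```bash
python3 -c "
from workcell import bot
print(bot.job_done())"
```

```text
the job is handed in; nothing more can be done
None
```

The slicer hangs upright and still in its notch on the left stand's pin, let go with the gripper clear above it; the job was handed in at about 28 s, and no verdict was shown.

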